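# Find the full canister by hefting the closed boxes

### The arm

A 7-joint arm with a two-finger parallel gripper is mounted at the origin on the work surface; the furniture and walls round the work are solid. World frame = base frame: x ahead of the robot, y to its left, z up, the work surface at z = 0. Lengths are in m, angles in rad, forces in N, time in s.
With the tool pointing down it reaches from about 0.425 to 0.925 m from the base axis. Payload 6.8 kg.
Tool frame: the origin (TCP) lies at the very end of the fingers, on their centre line; the grasp point (between the pads) lies tcp_to_grasp behind it (tcp_to_grasp is the distance from the TCP to the grasp point, in m); z points along the fingers, y is the line along which they close (so a half turn about z gives the same grasp; the last joint's range is limited). The gripper opens to 88 mm and grips with 3 to 60 N. Pads are 20 mm wide; open, the fingers measure 115 mm over their backs; the gripper's body (75 mm by 178 mm) begins 61 mm behind the grasp point.
Start: joints at [1.055, 0.477, 0.022, 1.555, -0.011, 1.109, -0.083], TCP at [0.268, -0.62, 0.223] pointing down, gripper open.
Joint ranges: [-2.96, 2.96], [-0.34, 2.1], [-1.41, 1.46], [0.24, 2.44], [-1.37, 4.51], [0.17, 1.92], [-2.96, 2.96]. Speed limits (rad/s): [2.39, 2.39, 3.14, 3.14, 3.14, 3.14, 3.14].

### API

Orientations are given as a unit quaternion [w, x, y, z].
In Python, from bench import * gives the robot as it stands.
- The arm moves only by the tool jog_arm, never from a script. Its argument "series" is a list of rows, each a list of 2 entries, a list of its own where there are three numbers: the shift along the tool's x, y, z as a fraction of full scale, then the turn, a rotation vector about the tool's x, y, z as a fraction of full scale. In form: [[[dx, dy, dz], [wx, wy, wz]], ...]. A call has 1 to 5 rows; each row shifts and turns the commanded pose from where the row before left it, along the tool's axes as they then stand; what a row does not reach is not made up. Full scale, the value 1, is 800 mm for a shift and pi rad for a turn. A row lasts 1/12 s, in which the tool goes at most 41.7 mm and 7.16 degrees, less where a joint would pass 70% of its speed; a pose out of reach is approached as far as the arm can. A call with a number of a shift or a turn outside -1 to 1 is refused whole. A call with a gripper value outside its range is refused whole. "claw" is the closure in counts, from 0 (fully open) to 255 (shut), set as the call begins (left out, the last holds). The fingers move at their own pace and stop on an object; the grip force is fixed at half the most. Time passes only in rows, so rows that do not move let the fingers close. It gives the time, the measured TCP pose, the force, the opening and the grip force at its end, in the units of the state.
- read_state(): the state, without advancing time (a new reading comes with each control period).
- snapshot(name): name is "scene" or "top"; returns a dict with "frame" (420x560x3 uint8, blue, green, red), "mtx" (3x3 intrinsics, pixels), "rvec" (rotation vector, rad) and "tvec" (3), from world to camera coordinates, as OpenCV has them. Camera axes: x right, y down, z forward; pixel columns grow to the right and rows downward; lengths in m; the calibration is good to about 2 mm. A picture is of the moment at which its call begins. There is no depth.
- sign_off(): hands the job in; it is judged then, once.
Trained networks look in a picture, given as the dict that the camera call returned (one of the last four; its "shot" number tells which), for a name from the list of things; names that differ only in an ending like _2 or _b are one class to them, and where a whole thing is asked for, a point or a joint stands for the part that bears it (a point fixed in the world has none). Each returns a list of dicts, best first, with "p" (0 to 1); they miss things now and then, are a little off and sometimes report something else, mostly with a low value. They report only what shows in the picture. A call takes as long as a camera call.
- find_in(name, picture): "bbox" ([left, top, right, bottom] in pixels, round what is visible of it).
- masks_of(name, picture): "pixels" (420x560 bool, what is visible of it) and "bbox" ([left, top, right, bottom] in pixels, round what is visible of it).
The state is a dict: "time": time; "qpos": joint angles; "qd": joint speeds; "tau": joint torques, N m; "tool_pos": TCP position; "eef_rot": TCP orientation; "force": force on the tool from outside, world axes, zero at the start; "moment": the same for the moment, N m; "opening": finger opening in m; "gripper_force": force on a finger pad.
Only numpy, scipy, OpenCV 4.12 (cv2) and the standard library are available. Lean on these libraries where they do the work, as an engineer would, in place of code of your own. Each camera call takes 0.05 s, during which the arm holds its last target. There are 200 camera calls.

### The job

One of the three identical closed grey boxes holds a full, heavy canister; the canisters in the other two are empty. Heft the closed boxes one after another, setting each back down on the bench, until you have had the heavy one in hand; then open that box only, lay its lid on the bench and stand the full canister upright in the green tray. Leave every box standing on the bench, the two others shut, and do not knock over the tube or the beaker.

Things in the scene. Friction and masses are not known exactly. Their poses are not given: they have to be found in the camera images.
- box_a_mid (a point): Loose closed box a, opaque grey plastic, 150 long (x axis) x 66 wide (y axis) x 74 high, walls and floor 4 mm; boxes a, b, c look identical. Point: centre of the box without lid, 37 mm above its underside, z up. To heft it, grip the stiff long sides across the 66 mm, below the lid.
- lid_a_grip (a point): Loose lift-off lid of box a, held by its weight (60 g): blue plate 150 x 66 x 4 mm on the rim, below it a 5 mm plug inside the walls (2 mm play), on top a white bar grip 70 long (x axis) x 14 wide (y axis) x 22 mm high. Point: centre of the bar, 15 mm above the plate's underside: 89 mm over the bench when on the box, 20 mm when laid flat on the bench.
- canister_a: Canister a, upright in the middle of one of the boxes (any), hidden till the lid is off. All three look alike: aluminium, stiff, round, 40 mm in diameter up to 46 mm, then an orange 33 mm cap, 60 mm high in all. Point: its centre, 30 mm above its underside; z its axis, up. Empty about 0.1 kg, full about 0.6 kg; just one of the three is full.
- box_b_mid (a point): Loose closed box b, like box a in all sizes and points. Which box is heavy changes every time. A closed box with lid weighs 0.28 to 0.40 kg (2.8 to 3.9 N) with an empty canister in it and 0.70 to 0.97 kg (6.9 to 9.5 N) with the full one.
- lid_b_grip (a point): Loose lid of box b, like lid a in all sizes and points.
- canister_b: Canister b, like canister a in looks and sizes, in another box (any). In the box a canister stands on the 4 mm floor; its top lies 10 mm below the rim and its body is free of the foam from 16 to 50 mm above the box's underside.
- box_c_mid (a point): Loose closed box c, like box a in all sizes and points. Inside each box a 12 mm thick foam insert lies on the floor, with a 44 mm hole in the middle in which the canister stands.
- lid_c_grip (a point): Loose lid of box c, like lid a in all sizes and points.
- canister_c: Canister c, like canister a in looks and sizes, in another box (any). Inside a box there is room for fingers beside the canister only along the box's length (x axis), 51 mm at either side; across the width there are 9 mm.
- tray_floor (a point): Green shallow square tray fixed on the bench, 150 x 150 x 14 mm outside, walls and floor 4 mm, open on top. Point: centre of its floor's upper face, 4 mm above the bench; z up, x and y along its sides.
- lid_spot (a point): A fixed point on the bench top amid a clear strip on the robot's side of the boxes, which holds a lid laid flat with its length along world y. A handy place for the lid; any flat place on the bench will do.
- tube_mid (a point): Bystander: loose capped tube with a blue cap standing upright, 36 mm in diameter, 114 mm high; point at half height, z up.
- beaker_mid (a point): Bystander: loose clear plastic beaker standing upright, 97 mm in diameter, 75 mm high; point at half height, z up.

How it is judged:
By the outcome, as a careful person would: the job done as asked, in the order asked, and still so for the second after the job is handed in, with the robot touching nothing.
It also fails if it takes over 72 s, if anything falls off the work surface, if the arm or the gripper's body presses on something with over 40 N, if the wrist force passes 120 N, or if a joint passes its speed limit or range.

## Working session

There is one attempt and no reset: what is moved stays moved. The work goes in short steps, Python scripts to look and compute and a tool call to move; the robot and the scene stay as the last step left them, time stands still between calls to the robot, and variables do not carry over. Pictures are saved under pics/ and viewed, at most 10 in all, crops included, and the job is handed in when it is done.

Besides the shell and the picture viewer there is one more tool, called after ">>>" as a command line: name --argument value ..., lists and objects as JSON in quotes. jog_arm: Moves the arm, as the interface text tells. Shift numbers are shares of 800 mm and turn numbers shares of pi rad, none past 1 either way. Its arguments: {"type":"object","properties":{"series":{"type":"array"},"claw":{"type":"number"}},"required":["series"]}

```bash
mkdir -p pics; ls; python3 - <<'E'
from bench import *
import cv2,numpy as np
s=read_state();print({k:np.round(v,3).tolist() for k,v in s.items()})
import bench;print([n for n in dir(bench) if not n.startswith('__')])
for n in("scene","top"):
    p=snapshot(n);cv2.imwrite(f"pics/{n}0.png",p["frame"])
    for t in["box_a_mid","lid_a_grip","tray_floor","tube_mid","beaker_mid"]:
        print(n,t,[(round(d["p"],2),np.round(d["bbox"]).tolist()) for d in find_in(t,p)][:5])
    R=cv2.Rodrigues(p["rvec"])[0];print(n,np.round(-R.T@p["tvec"],3).ravel(),np.round(R,2).tolist())
E
```

```text
pics
{'time': 0.0, 'qpos': [1.055, 0.478, 0.022, 1.556, -0.012, 1.109, -0.083], 'qd': [-0.0, 0.001, -0.0, 0.0, 0.001, -0.002, -0.0], 'tau': [-0.001, -58.284, 1.534, -27.26, -0.054, 0.017, 0.0], 'tool_pos': [0.267, -0.619, 0.222], 'eef_rot': [-0.001, 0.979, 0.202, -0.0], 'force': [-0.316, -0.546, 0.266], 'moment': [0.017, -0.013, 0.021], 'gripper_force': 0.0, 'opening': 0.088}
['Unreachable', 'find_in', 'masks_of', 'read_state', 'sign_off', 'snapshot', 'tcp_to_grasp']
scene box_a_mid [(0.66, [250.0, 205.0, 304.0, 231.0])]
scene lid_a_grip [(0.75, [253.0, 188.0, 299.0, 220.0])]
scene tray_floor [(0.57, [207.0, 298.0, 268.0, 360.0])]
scene tube_mid [(0.8, [241.0, 162.0, 251.0, 188.0]), (0.69, [252.0, 191.0, 296.0, 221.0])]
scene beaker_mid [(0.59, [342.0, 141.0, 371.0, 175.0])]
scene [0.269 0.593 1.042] [[-0.93, -0.37, -0.0], [-0.28, 0.72, -0.64], [0.23, -0.6, -0.77]]
top box_a_mid [(0.52, [287.0, 235.0, 308.0, 236.0])]
top lid_a_grip [(0.6, [290.0, 186.0, 311.0, 236.0])]
top tray_floor [(0.58, [153.0, 197.0, 206.0, 246.0])]
top tube_mid [(0.52, [327.0, 156.0, 334.0, 179.0])]
top beaker_mid [(0.78, [386.0, 256.0, 423.0, 290.0])]
top [ 0.293 -0.125  1.277] [[0.04, -1.0, -0.0], [-0.98, -0.04, -0.21], [0.21, 0.01, -0.98]]
```

View pics/scene0.png

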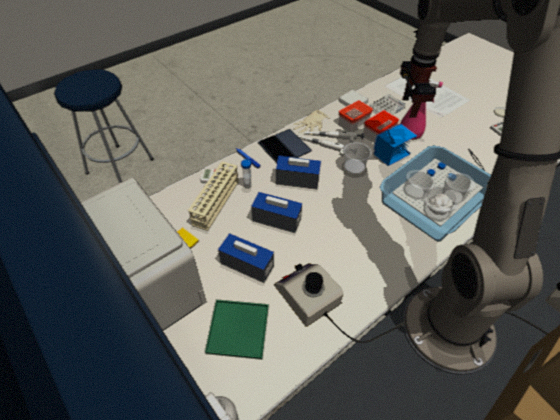

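View pics/top0.png

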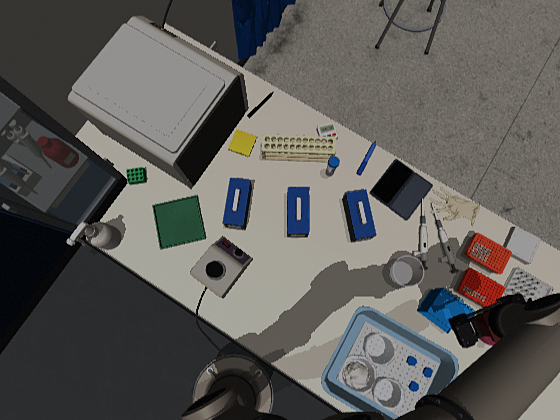

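Both views show the three blue-lidded boxes at about (237,203), (298,212) and (360,215) in the top view. The tray is at (180,222), the tube at (333,165), the beaker at (405,270), and a stirrer is near (222,265).

```bash
cat > h.py <<'E'
from bench import *
import cv2,numpy as np
from scipy.spatial.transform import Rotation as Rn
def toplane(p,uv,z):
    R=cv2.Rodrigues(p["rvec"])[0];c=-R.T@np.ravel(p["tvec"])
    n=cv2.undistortPoints(np.float64(uv).reshape(-1,1,2),p["mtx"],None)[:,0]
    d=np.c_[n,np.ones(len(n))]@R
    return (c+d*((z-c[2])/d[:,2])[:,None])[:,:2]
def pix(p,P):
    return cv2.projectPoints(np.float64(P).reshape(-1,1,3),p["rvec"],p["tvec"],p["mtx"],None)[0][:,0]
def rects(p,mask,z,amin=150):
    out=[]
    n,l,st,ce=cv2.connectedComponentsWithStats(mask.astype(np.uint8))
    for i in range(1,n):
        if st[i,4]<amin: continue
        c=max(cv2.findContours((l==i).astype(np.uint8),0,cv2.CHAIN_APPROX_NONE)[0],key=len)[:,0]
        w=toplane(p,c,z)
        (cx,cy),(a,b),th=cv2.minAreaRect((w*1000).astype(np.float32))
        if a<b: a,b,th=b,a,th+90
        out.append((np.round(ce[i]).astype(int).tolist(),round(cx),round(cy),round(a),round(b),round((th+90)%180-90,1)))
    return out
E
python3 - <<'E'
from h import *
print("g",tcp_to_grasp)
for n in("top","scene"):
    p=snapshot(n);hsv=cv2.cvtColor(p["frame"],cv2.COLOR_BGR2HSV);h,s,v=cv2.split(hsv)
    print(n,p["mtx"][0,0])
    for nm,m,z in(("blue",(h>105)&(h<128)&(s>150)&(v>50),.078),("green",(h>60)&(h<90)&(s>90),.014),("white bar",(s<40)&(v>170),.1)):
        for r in rects(p,m,z,40):
            if r[3]<220: print(nm,r)
    for t,z in(("tube_mid",.057),("beaker_mid",.0375)):
        for d in masks_of(t,p):
            if d["p"]>.4:
                b=d["bbox"];print(t,d["p"],b,toplane(p,[[(b[0]+b[2])/2,(b[1]+b[3])/2]],z))
E
```

```text
g 0.0187
top 392.6032878295912
blue ([258, 22], 1235, -15, 179, 21, 3.1)
blue ([243, 37], 1191, 33, 190, 57, 9.5)
blue ([366, 158], 754, -391, 124, 13, -25.1)
blue ([333, 162], 734, -285, 31, 29, 0.9)
blue ([236, 202], 590, 19, 149, 65, -5.3)
blue ([298, 210], 570, -176, 148, 63, 2.1)
blue ([360, 214], 566, -371, 150, 65, 11.9)
blue ([412, 361], 137, -519, 24, 23, 81.6)
blue ([428, 372], 107, -564, 23, 22, 88.0)
blue ([414, 386], 69, -523, 24, 23, -1.8)
green ([136, 175], 681, 370, 61, 55, -83.0)
green ([178, 222], 530, 212, 150, 149, -74.1)
white bar ([328, 133], 825, -260, 65, 29, 81.6)
white bar ([362, 163], 735, -382, 121, 28, -26.6)
white bar ([118, 168], 686, 400, 100, 19, 51.6)
white bar ([239, 200], 579, 11, 174, 90, -5.2)
white bar ([113, 205], 558, 380, 138, 37, -29.4)
white bar ([305, 207], 561, -180, 172, 79, 6.9)
white bar ([235, 200], 589, 20, 62, 11, -4.9)
white bar ([180, 223], 513, 189, 155, 155, -74.4)
white bar ([298, 208], 571, -176, 63, 9, 1.8)
white bar ([362, 212], 566, -371, 64, 11, 11.7)
white bar ([119, 239], 458, 365, 116, 31, -18.3)
white bar ([77, 231], 4
[... 679 characters left out ...]
2], 588, 22, 148, 65, -5.2)
green ([237, 329], 528, 216, 149, 145, -74.1)
white bar ([331, 117], 533, -641, 209, 89, -79.3)
white bar ([290, 126], 653, -528, 168, 25, 59.3)
white bar ([317, 136], 541, -524, 190, 79, -1.7)
white bar ([298, 160], 566, -369, 65, 12, 13.2)
white bar ([438, 173], 125, -470, 120, 87, 62.6)
white bar ([468, 196], 30, -398, 166, 33, 64.8)
white bar ([409, 199], 180, -337, 109, 47, -27.1)
white bar ([443, 203], 86, -352, 69, 47, 89.5)
white bar ([277, 200], 569, -174, 64, 12, 2.0)
white bar ([245, 246], 589, 21, 64, 11, -5.3)
tube_mid 0.63 [238.4, 161.7, 250.8, 188.9] [[ 0.72549053 -0.27257833]]
beaker_mid 0.81 [341.4, 143.9, 370.9, 174.5] [[ 0.39181556 -0.51230845]]
```

>>> jog_arm --series '[[[0, 0, 0], [0, 0, 0.0322]], [[0, 0, 0], [0, 0, 0.0322]], [[0.043, -0.0229, 0], [0, 0, 0]], [[0.043, -0.0229, 0], [0, 0, 0]], [[0.043, -0.0229, 0], [0, 0, 0]]]' --claw 0

```text
time: 1.32
tool_pos: [0.3579, -0.5443, 0.2227]
eef_rot: [0.0, 0.995, 0.101, 0.0]
force: [1.3, -0.3, -0.4]
opening: 0.0878
gripper_force: 0.0
```

>>> jog_arm --series '[[[0.043, -0.0229, 0], [0, 0, 0]], [[0.043, -0.0229, 0], [0, 0, 0]], [[0.043, -0.0229, 0], [0, 0, 0]], [[0.043, -0.0229, 0], [0, 0, 0]], [[0.043, -0.0229, 0], [0, 0, 0]]]'

```text
time: 1.73
tool_pos: [0.5085, -0.4187, 0.2229]
eef_rot: [0.0, 0.995, 0.103, 0.0]
force: [0.3, -1.0, 0.6]
opening: 0.088
gripper_force: 0.0
```

>>> jog_arm --series '[[[0.043, -0.0229, 0], [0, 0, 0]], [[0.043, -0.0229, 0], [0, 0, 0]], [[0, 0, 0], [0, 0, 0]], [[0, 0, 0], [0, 0, 0]]]'

```text
time: 2.07
tool_pos: [0.5696, -0.3669, 0.2224]
eef_rot: [-0.001, 0.994, 0.105, 0.0]
force: [-0.5, -0.2, -0.1]
opening: 0.0876
gripper_force: 0.0
```

>>> jog_arm --series '[[[-0.004, 0.003, 0.03], [0, 0, 0]], [[0, 0, 0.04], [0, 0, 0]], [[0, 0, 0.04], [0, 0, 0]], [[0, 0, 0], [0, 0, 0]], [[0, 0, 0], [0, 0, 0]]]'

```text
time: 2.48
tool_pos: [0.5622, -0.374, 0.1335]
eef_rot: [-0.001, 0.995, 0.102, -0.002]
force: [0.6, -0.2, 0.2]
opening: 0.0879
gripper_force: 0.0
```

```bash
python3 - <<'E'
from h import *
s=read_state();print(s["tool_pos"],s["force"])
p=snapshot("scene");q=snapshot("top")
a=p["frame"][110:230,230:370];b=q["frame"][150:270,290:430]
cv2.imwrite("pics/near1.png",np.hstack([cv2.resize(i,None,fx=2.8,fy=2.8,interpolation=cv2.INTER_CUBIC) for i in(a,b)]))
E
```

```text
[ 0.56224142 -0.37396909  0.13352741] [ 0.64835993 -0.24179385  0.24874036]
```

View pics/near1.png

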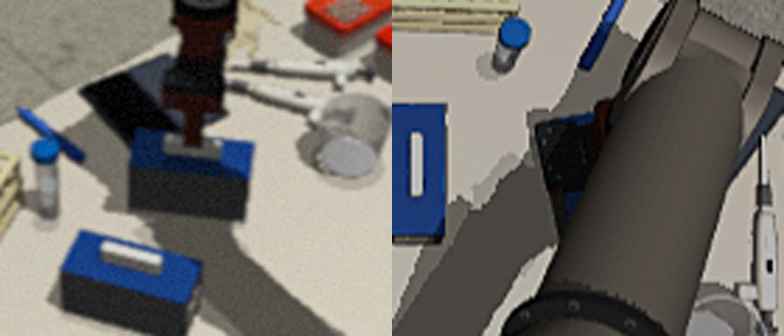

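The crops show the gripper centred over the box near the tube, with its fingers straddling it. The other box and the tube are clear of it. I'll go down.

>>> jog_arm --series '[[[0.0044, -0.003, 0.015], [0, 0, 0]], [[0, 0, 0.04], [0, 0, 0]], [[0, 0, 0.04], [0, 0, 0]], [[0, 0, 0.025], [0, 0, 0]], [[0, 0, 0.012], [0, 0, 0]]]'

```text
time: 3.0
tool_pos: [0.5666, -0.3692, 0.0268]
eef_rot: [-0.001, 0.995, 0.103, -0.001]
force: [-0.8, 0.4, 0.1]
opening: 0.0881
gripper_force: 0.0
```

>>> jog_arm --series '[[[0, 0, 0], [0, 0, 0]], [[0, 0, 0], [0, 0, 0]], [[0, 0, 0], [0, 0, 0]], [[0, 0, 0], [0, 0, 0]], [[0, 0, 0], [0, 0, 0]]]' --claw 255

```text
time: 3.42
tool_pos: [0.5688, -0.3709, 0.0312]
eef_rot: [0.001, 0.995, 0.102, 0.002]
force: [0.0, 0.3, 4.7]
opening: 0.0657
gripper_force: 30.0
```

>>> jog_arm --series '[[[0, 0, -0.02], [0, 0, 0]], [[0, 0, -0.03], [0, 0, 0]], [[0, 0, -0.02], [0, 0, 0]], [[0, 0, 0], [0, 0, 0]], [[0, 0, 0], [0, 0, 0]]]'

```text
time: 3.83
tool_pos: [0.5678, -0.3703, 0.0859]
eef_rot: [0.001, 0.995, 0.103, 0.001]
force: [0.3, -0.6, -3.8]
opening: 0.0662
gripper_force: 30.0
```

>>> jog_arm --series '[[[0, 0, 0], [0, 0, 0]], [[0, 0, 0], [0, 0, 0]]]'

```text
time: 4.0
tool_pos: [0.5663, -0.3694, 0.0834]
eef_rot: [-0.001, 0.995, 0.103, -0.001]
force: [0.0, 1.0, -3.2]
opening: 0.0659
gripper_force: 30.0
```

>>> jog_arm --series '[[[0, 0, 0], [0, 0, 0]], [[0, 0, 0], [0, 0, 0]]]'

```text
time: 4.17
tool_pos: [0.5668, -0.3697, 0.0839]
eef_rot: [-0.001, 0.995, 0.103, -0.001]
force: [0.8, 0.8, -3.0]
opening: 0.0658
gripper_force: 30.0
```

>>> jog_arm --series '[[[0, 0, 0], [0, 0, 0]]]'

```text
time: 4.25
tool_pos: [0.5671, -0.3699, 0.0843]
eef_rot: [-0.0, 0.995, 0.103, -0.0]
force: [0.3, 0.2, -2.7]
opening: 0.0661
gripper_force: 30.0
```

About 3 N, so this box is light. I'll set it back down.

>>> jog_arm --series '[[[0, 0, 0.03], [0, 0, 0]], [[0, 0, 0.025], [0, 0, 0]], [[0, 0, 0.008], [0, 0, 0]], [[0, 0, 0.0065], [0, 0, 0]], [[0, 0, 0], [0, 0, 0]]]'

```text
time: 4.67
tool_pos: [0.5668, -0.3694, 0.0308]
eef_rot: [-0.001, 0.995, 0.103, -0.001]
force: [-4.3, 2.8, 6.5]
opening: 0.066
gripper_force: 30.0
```

>>> jog_arm --series '[[[0, 0, 0], [0, 0, 0]], [[0, 0, 0], [0, 0, 0]], [[0, 0, 0], [0, 0, 0]], [[0, 0, 0], [0, 0, 0]], [[0, 0, 0], [0, 0, 0]]]' --claw 0

```text
time: 5.08
tool_pos: [0.5677, -0.3703, 0.0297]
eef_rot: [0.0, 0.995, 0.103, 0.0]
force: [-0.5, -0.1, -0.8]
opening: 0.0877
gripper_force: 0.0
```

>>> jog_arm --series '[[[0, 0, -0.02], [0, 0, 0]], [[0, 0, -0.04], [0, 0, 0]], [[0, 0, -0.05], [0, 0, 0]], [[0, 0, -0.04], [0, 0, 0]], [[0, 0, 0], [0, 0, 0]]]'

```text
time: 5.5
tool_pos: [0.5713, -0.3725, 0.1574]
eef_rot: [0.004, 0.995, 0.102, 0.005]
force: [1.6, 0.6, 0.7]
opening: 0.0876
gripper_force: 0.0
```

>>> jog_arm --series '[[[0, 0, 0], [0, 0, 0.0272]], [[0, 0, 0], [0, 0, 0.0272]], [[0.0025, -0.0487, 0], [0, 0, 0]], [[0.0025, -0.0487, 0], [0, 0, 0]], [[0.0025, -0.0487, 0], [0, 0, 0]]]'

```text
time: 5.92
tool_pos: [0.5691, -0.2524, 0.1492]
eef_rot: [0.0, 1.0, 0.016, 0.0]
force: [1.1, -0.1, -0.1]
opening: 0.0881
gripper_force: 0.0
```

>>> jog_arm --series '[[[0.0025, -0.0487, 0], [0, 0, 0]], [[0.0025, -0.0487, 0], [0, 0, 0]], [[0, 0, 0], [0, 0, 0]], [[0, 0, 0], [0, 0, 0]], [[0, 0, 0], [0, 0, 0]]]'

```text
time: 6.33
tool_pos: [0.5707, -0.1756, 0.1495]
eef_rot: [0.0, 1.0, 0.017, 0.0]
force: [0.4, 0.1, 0.1]
opening: 0.088
gripper_force: 0.0
```

>>> jog_arm --series '[[[0, 0, 0], [0, 0, 0]], [[0, 0, 0], [0, 0, 0]]]'

```text
time: 6.5
tool_pos: [0.5704, -0.1771, 0.1494]
eef_rot: [0.0, 1.0, 0.016, -0.0]
force: [0.0, 0.5, -0.2]
opening: 0.0877
gripper_force: 0.0
```

>>> jog_arm --series '[[[0, -0.0013, 0.03], [0, 0, 0]], [[0, 0, 0.04], [0, 0, 0]], [[0, 0, 0.04], [0, 0, 0]], [[0, 0, 0.025], [0, 0, 0]], [[0, 0, 0.015], [0, 0, 0]]]'

```text
time: 6.92
tool_pos: [0.5687, -0.1751, 0.0266]
eef_rot: [-0.0, 1.0, 0.016, -0.002]
force: [0.1, 0.6, 0.4]
opening: 0.0878
gripper_force: 0.0
```

>>> jog_arm --series '[[[0, 0, 0], [0, 0, 0]], [[0, 0, 0], [0, 0, 0]], [[0, 0, 0], [0, 0, 0]], [[0, 0, 0], [0, 0, 0]], [[0, 0, 0], [0, 0, 0]]]' --claw 255

```text
time: 7.33
tool_pos: [0.572, -0.1748, 0.0311]
eef_rot: [0.001, 1.0, 0.017, 0.002]
force: [0.4, -1.6, 3.0]
opening: 0.0661
gripper_force: 30.0
```

>>> jog_arm --series '[[[0, 0, -0.02], [0, 0, 0]], [[0, 0, -0.03], [0, 0, 0]], [[0, 0, -0.02], [0, 0, 0]], [[0, 0, 0], [0, 0, 0]], [[0, 0, 0], [0, 0, 0]]]'

```text
time: 7.75
tool_pos: [0.5711, -0.174, 0.0862]
eef_rot: [0.0, 1.0, 0.017, 0.001]
force: [-0.2, -0.0, -4.0]
opening: 0.0662
gripper_force: 30.0
```

>>> jog_arm --series '[[[0, 0, 0], [0, 0, 0]], [[0, 0, 0], [0, 0, 0]]]'

```text
time: 7.92
tool_pos: [0.5695, -0.1737, 0.0841]
eef_rot: [-0.0, 1.0, 0.017, -0.001]
force: [-1.0, -0.8, -3.8]
opening: 0.0658
gripper_force: 30.0
```

>>> jog_arm --series '[[[0, 0, 0], [0, 0, 0]], [[0, 0, 0], [0, 0, 0]]]'

```text
time: 8.08
tool_pos: [0.57, -0.1738, 0.0844]
eef_rot: [-0.0, 1.0, 0.017, -0.001]
force: [0.1, 0.4, -3.0]
opening: 0.0657
gripper_force: 30.0
```

Light again, about 3.4 N. I'll set it down, then heft the third box.

>>> jog_arm --series '[[[0, 0, 0.03], [0, 0, 0]], [[0, 0, 0.025], [0, 0, 0]], [[0, 0, 0.008], [0, 0, 0]], [[0, 0, 0.0065], [0, 0, 0]], [[0, 0, 0], [0, 0, 0]]]'

```text
time: 8.5
tool_pos: [0.5702, -0.1737, 0.0304]
eef_rot: [-0.0, 1.0, 0.017, -0.001]
force: [-1.5, 0.5, 0.1]
opening: 0.0656
gripper_force: 30.0
```

>>> jog_arm --series '[[[0, 0, 0], [0, 0, 0]], [[0, 0, 0], [0, 0, 0]], [[0, 0, 0], [0, 0, 0]], [[0, 0, 0], [0, 0, 0]], [[0, 0, 0], [0, 0, 0]]]' --claw 0

```text
time: 8.92
tool_pos: [0.571, -0.1741, 0.0301]
eef_rot: [0.0, 1.0, 0.017, 0.0]
force: [0.0, -0.3, 0.9]
opening: 0.0879
gripper_force: 0.0
```

>>> jog_arm --series '[[[0, 0, -0.02], [0, 0, 0]], [[0, 0, -0.04], [0, 0, 0]], [[0, 0, -0.05], [0, 0, 0]], [[0, 0, -0.04], [0, 0, 0]], [[0, 0, 0], [0, 0, 0]]]'

```text
time: 9.33
tool_pos: [0.5749, -0.1751, 0.1569]
eef_rot: [0.001, 1.0, 0.017, 0.006]
force: [0.9, -0.1, -0.6]
opening: 0.0879
gripper_force: 0.0
```

>>> jog_arm --series '[[[0, 0, 0], [0, 0, 0.02]], [[0, 0, 0], [0, 0, 0.02]], [[0, -0.0487, 0], [0, 0, 0]], [[0, -0.0487, 0], [0, 0, 0]], [[0, -0.0487, 0], [0, 0, 0]]]'

```text
time: 9.75
tool_pos: [0.5811, -0.057, 0.1496]
eef_rot: [0.0, 0.999, -0.047, 0.0]
force: [0.2, 0.5, -0.2]
opening: 0.0878
gripper_force: 0.0
```

>>> jog_arm --series '[[[0, -0.0487, 0], [0, 0, 0]], [[0, -0.0487, 0], [0, 0, 0]], [[0, 0, 0], [0, 0, 0]], [[0, 0, 0], [0, 0, 0]], [[0, 0, 0], [0, 0, 0]]]'

```text
time: 10.17
tool_pos: [0.5881, 0.0194, 0.1495]
eef_rot: [0.0, 0.999, -0.045, -0.0]
force: [-0.3, -0.7, -0.4]
opening: 0.0879
gripper_force: 0.0
```

>>> jog_arm --series '[[[0, 0, 0], [0, 0, 0]], [[0, 0, 0], [0, 0, 0]]]'

```text
time: 10.33
tool_pos: [0.5883, 0.0179, 0.1497]
eef_rot: [0.0, 0.999, -0.047, -0.0]
force: [-0.8, -0.6, -0.0]
opening: 0.0875
gripper_force: 0.0
```

>>> jog_arm --series '[[[0, -0.0025, 0.03], [0, 0, 0]], [[0, 0, 0.04], [0, 0, 0]], [[0, 0, 0.04], [0, 0, 0]], [[0, 0, 0.025], [0, 0, 0]], [[0, 0, 0.015], [0, 0, 0]]]'

```text
time: 10.75
tool_pos: [0.5869, 0.0203, 0.0272]
eef_rot: [0.001, 0.999, -0.047, -0.002]
force: [-0.1, -0.0, -0.4]
opening: 0.0875
gripper_force: 0.0
```

>>> jog_arm --series '[[[0, 0, 0], [0, 0, 0]], [[0, 0, 0], [0, 0, 0]], [[0, 0, 0], [0, 0, 0]], [[0, 0, 0], [0, 0, 0]], [[0, 0, 0], [0, 0, 0]]]' --claw 255

```text
time: 11.17
tool_pos: [0.5896, 0.0209, 0.0314]
eef_rot: [0.0, 0.999, -0.046, 0.001]
force: [0.0, -4.2, 2.7]
opening: 0.0659
gripper_force: 30.0
```

>>> jog_arm --series '[[[0, 0, -0.02], [0, 0, 0]], [[0, 0, -0.03], [0, 0, 0]], [[0, 0, -0.02], [0, 0, 0]], [[0, 0, 0], [0, 0, 0]], [[0, 0, 0], [0, 0, 0]]]'

```text
time: 11.58
tool_pos: [0.5885, 0.0223, 0.0861]
eef_rot: [-0.0, 0.999, -0.045, 0.0]
force: [-0.2, 0.5, -8.2]
opening: 0.0657
gripper_force: 30.0
```

>>> jog_arm --series '[[[0, 0, 0], [0, 0, 0]], [[0, 0, 0], [0, 0, 0]]]'

```text
time: 11.75
tool_pos: [0.587, 0.022, 0.0842]
eef_rot: [0.0, 0.999, -0.045, -0.002]
force: [-0.4, -0.0, -8.6]
opening: 0.066
gripper_force: 30.0
```

>>> jog_arm --series '[[[0, 0, 0], [0, 0, 0]], [[0, 0, 0], [0, 0, 0]]]'

```text
time: 11.92
tool_pos: [0.5878, 0.0219, 0.0848]
eef_rot: [0.0, 0.999, -0.046, -0.001]
force: [-0.0, 0.1, -7.7]
opening: 0.0659
gripper_force: 30.0
```

About 8.2 N, so this is the heavy box. I'll set it down, open the fingers, rise to bar height and grip the lid bar.

>>> jog_arm --series '[[[0, 0, 0.03], [0, 0, 0]], [[0, 0, 0.025], [0, 0, 0]], [[0, 0, 0.008], [0, 0, 0]], [[0, 0, 0.0065], [0, 0, 0]], [[0, 0, 0], [0, 0, 0]]]'

```text
time: 12.33
tool_pos: [0.588, 0.0218, 0.0308]
eef_rot: [0.0, 0.999, -0.046, -0.001]
force: [-1.4, 0.3, -4.9]
opening: 0.066
gripper_force: 30.0
```

>>> jog_arm --series '[[[0, 0, 0], [0, 0, 0]], [[0, 0, 0], [0, 0, 0]], [[0, 0, 0], [0, 0, 0]], [[0, 0, 0], [0, 0, 0]], [[0, 0, 0], [0, 0, 0]]]' --claw 0

```text
time: 12.75
tool_pos: [0.5892, 0.0221, 0.0308]
eef_rot: [-0.0, 0.999, -0.046, 0.001]
force: [0.3, -0.1, -0.5]
opening: 0.0878
gripper_force: 0.0
```

>>> jog_arm --series '[[[0, 0, -0.02], [0, 0, 0]], [[0, 0, -0.03], [0, 0, 0]], [[0, 0, -0.017], [0, 0, 0]], [[0, 0, 0], [0, 0, 0]], [[0, 0, 0], [0, 0, 0]]]'

```text
time: 13.17
tool_pos: [0.5892, 0.0221, 0.0845]
eef_rot: [-0.0, 0.999, -0.046, 0.001]
force: [1.1, 0.2, -0.4]
opening: 0.0879
gripper_force: 0.0
```

>>> jog_arm --series '[[[0, 0, 0], [0, 0, 0]], [[0, 0, 0], [0, 0, 0]], [[0, 0, 0], [0, 0, 0]]]'

```text
time: 13.42
tool_pos: [0.5878, 0.0219, 0.0828]
eef_rot: [0.0, 0.999, -0.046, -0.001]
force: [-0.4, 0.1, -0.6]
opening: 0.088
gripper_force: 0.0
```

```bash
python3 - <<'E'
from h import *
s=read_state();print(s["tool_pos"],s["force"])
p=snapshot("scene")
a=p["frame"][190:300,190:320]
cv2.imwrite("pics/near2.png",cv2.resize(a,None,fx=5,fy=5,interpolation=cv2.INTER_CUBIC))
# stirrer footprint guess at bench, and pixel of planned lid place
q=snapshot("top");print(toplane(q,[[190,262],[215,237],[253,263],[232,298]],0.03))
E
```

```text
[0.58778751 0.0219082  0.08276178] [-0.4078395   0.09480107 -0.56087609]
[[ 0.39691302  0.1589079 ]
 [ 0.48017475  0.08570409]
 [ 0.40221885 -0.0408425 ]
 [ 0.29109987  0.01843405]]
```

View pics/near2.png

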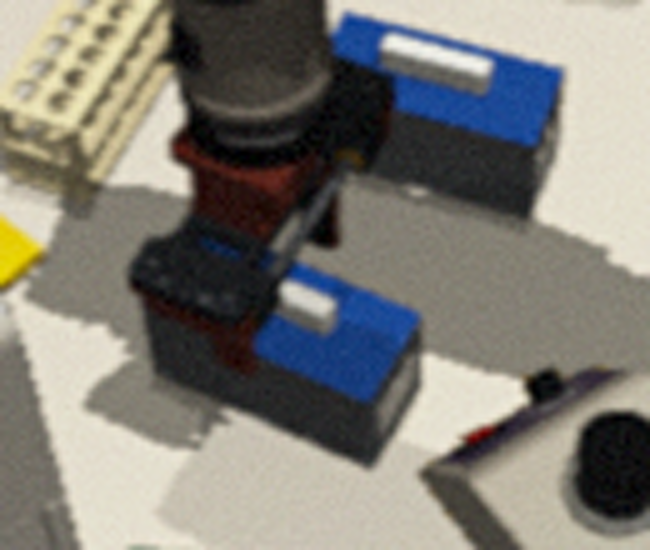

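The box stands closed and the fingers straddle the lid bar clear of the plate. The bar shows at crop (305,305) and the stirrer lies at the lower right. I'll close on the bar.

>>> jog_arm --series '[[[0, 0, 0], [0, 0, 0]], [[0, 0, 0], [0, 0, 0]], [[0, 0, 0], [0, 0, 0]], [[0, 0, 0], [0, 0, 0]], [[0, 0, 0], [0, 0, 0]]]' --claw 255

```text
time: 13.93
tool_pos: [0.5885, 0.022, 0.0839]
eef_rot: [-0.0, 0.999, -0.046, 0.0]
force: [0.5, -0.3, -0.5]
opening: 0.0581
gripper_force: 0.0
```

>>> jog_arm --series '[[[0, 0, 0], [0, 0, 0]], [[0, 0, 0], [0, 0, 0]], [[0, 0, 0], [0, 0, 0]], [[0, 0, 0], [0, 0, 0]]]'

```text
time: 14.27
tool_pos: [0.5886, 0.022, 0.0839]
eef_rot: [0.0, 0.999, -0.046, 0.0]
force: [-0.2, 0.7, -0.5]
opening: 0.0309
gripper_force: 0.0
```

>>> jog_arm --series '[[[0, 0, -0.01], [0, 0, 0]], [[0, 0, -0.02], [0, 0, 0]], [[0, 0, -0.04], [0, 0, 0]], [[0, 0, -0.04], [0, 0, 0]], [[0, 0, -0.02], [0, 0, 0]]]'

```text
time: 14.68
tool_pos: [0.5902, 0.0221, 0.1922]
eef_rot: [-0.0, 0.999, -0.046, 0.002]
force: [0.7, -0.7, 0.4]
opening: 0.0009
gripper_force: 0.0
```

The fingers needed about 1.1 s and closed empty above the bar. I'll reopen partway and go back down.

>>> jog_arm --series '[[[0, 0, 0], [0, 0, 0]], [[0, 0, 0], [0, 0, 0]], [[0, 0, 0], [0, 0, 0]], [[0, 0, 0], [0, 0, 0]], [[0, 0, 0], [0, 0, 0]]]' --claw 130

```text
time: 15.1
tool_pos: [0.5877, 0.0219, 0.1865]
eef_rot: [0.0, 0.999, -0.046, -0.001]
force: [0.0, 0.3, 0.3]
opening: 0.0308
gripper_force: 0.0
```

```bash
python3 - <<'E'
from h import *
for n in("scene","top"):
    p=snapshot(n);h,s,v=cv2.split(cv2.cvtColor(p["frame"],cv2.COLOR_BGR2HSV))
    for r in rects(p,(s<40)&(v>170),.1,40)+rects(p,(h>105)&(h<128)&(s>150)&(v>50),.078,300):
        if 500<r[1]<650 and -430<r[2]<80 and r[3]<170: print(n,r)
s=read_state();print(s["tool_pos"],s["opening"])
p=snapshot("scene")
cv2.imwrite("pics/near3.png",cv2.resize(p["frame"][190:300,190:320],None,fx=5,fy=5,interpolation=cv2.INTER_CUBIC))
E
```

```text
scene ([277, 200], 568, -172, 67, 13, 3.1)
scene ([256, 225], 589, -62, 38, 11, 21.5)
scene ([246, 247], 587, 23, 63, 11, -5.9)
scene ([297, 166], 567, -369, 149, 70, 12.0)
scene ([280, 208], 562, -171, 139, 67, 0.0)
scene ([246, 253], 586, 24, 147, 65, -5.1)
top ([298, 209], 567, -173, 63, 9, 1.9)
top ([361, 213], 564, -369, 62, 11, 12.2)
top ([297, 211], 567, -173, 148, 63, 2.1)
top ([360, 215], 564, -369, 150, 65, 11.8)
[0.58799026 0.02191523 0.18684674] 0.038402755343633514
```

View pics/near3.png

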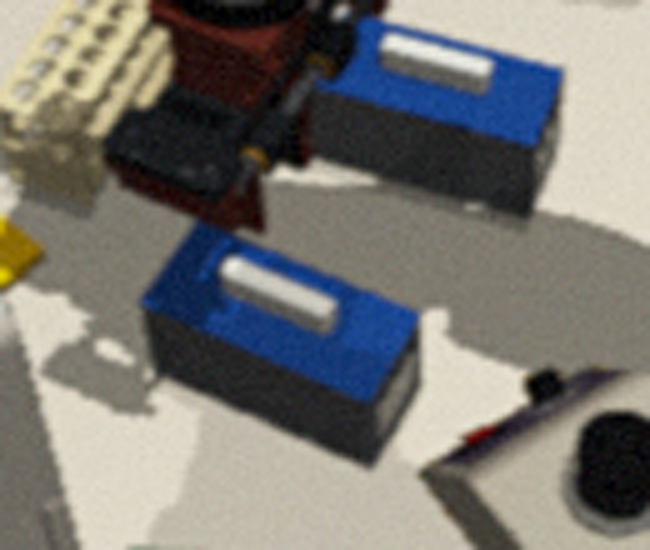

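The lid sits undisturbed, with its bar at crop (278,292). I'll go down again and close for longer.

>>> jog_arm --series '[[[0, 0, 0.04], [0, 0, 0]], [[0, 0, 0.04], [0, 0, 0]], [[0, 0, 0.03], [0, 0, 0]], [[0, 0, 0.012], [0, 0, 0]], [[0, 0, 0.008], [0, 0, 0]]]'

```text
time: 15.67
tool_pos: [0.5876, 0.0219, 0.0822]
eef_rot: [0.0, 0.999, -0.045, -0.001]
force: [-0.4, 0.2, 0.9]
opening: 0.0429
gripper_force: 0.0
```

>>> jog_arm --series '[[[0, 0, 0], [0, 0, 0]], [[0, 0, 0], [0, 0, 0]], [[0, 0, 0], [0, 0, 0]], [[0, 0, 0], [0, 0, 0]], [[0, 0, 0], [0, 0, 0]]]' --claw 255

```text
time: 16.08
tool_pos: [0.5893, 0.022, 0.085]
eef_rot: [-0.0, 0.999, -0.046, 0.001]
force: [-1.2, -0.1, 4.9]
opening: 0.0139
gripper_force: 30.0
```

>>> jog_arm --series '[[[0, 0, 0], [0, 0, 0]], [[0, 0, 0], [0, 0, 0]], [[0, 0, 0], [0, 0, 0]]]'

```text
time: 16.33
tool_pos: [0.5894, 0.022, 0.085]
eef_rot: [-0.0, 0.999, -0.046, 0.001]
force: [-0.2, 0.2, 6.9]
opening: 0.0141
gripper_force: 30.0
```

>>> jog_arm --series '[[[0, 0, -0.01], [0, 0, 0]], [[0, 0, -0.02], [0, 0, 0]], [[0, 0, -0.04], [0, 0, 0]], [[0, 0, -0.04], [0, 0, 0]], [[0, 0, -0.02], [0, 0, 0]]]'

```text
time: 16.75
tool_pos: [0.5899, 0.0221, 0.1919]
eef_rot: [-0.0, 0.999, -0.046, 0.002]
force: [0.8, 0.5, -0.2]
opening: 0.014
gripper_force: 30.0
```

>>> jog_arm --series '[[[-0.0218, 0.0415, 0], [0, 0, 0]], [[-0.0218, 0.0415, 0], [0, 0, 0]], [[-0.0218, 0.0415, 0], [0, 0, 0]], [[-0.0218, 0.0415, 0], [0, 0, 0]], [[0, 0, 0], [0, 0, 0]]]'

```text
time: 17.17
tool_pos: [0.5023, -0.1113, 0.1881]
eef_rot: [0.002, 0.999, -0.05, -0.001]
force: [-0.4, -0.5, -1.0]
opening: 0.0139
gripper_force: 30.0
```

>>> jog_arm --series '[[[-0.0218, 0.0415, 0], [0, 0, 0]], [[-0.0218, 0.0415, 0], [0, 0, 0]], [[-0.0218, 0.0415, 0], [0, 0, 0]], [[-0.0218, 0.0415, 0], [0, 0, 0]], [[0, 0, 0], [0, 0, 0]]]'

```text
time: 17.58
tool_pos: [0.4206, -0.2361, 0.1882]
eef_rot: [0.001, 0.999, -0.051, -0.001]
force: [0.3, 0.0, -0.1]
opening: 0.0137
gripper_force: 30.0
```

```bash
python3 - <<'E'
from h import *
s=read_state();print(s["tool_pos"],s["opening"],s["qpos"])
a=snapshot("scene")["frame"][130:330,150:390]
cv2.imwrite("pics/near4.png",cv2.resize(a,None,fx=3,fy=3))
E
```

```text
[ 0.4206376  -0.23611313  0.18821387] 0.01367783888422976 [ 0.31237109  0.20004177  0.07698582  2.04479338 -0.01590615  0.89834104
 -1.27421005]
```

View pics/near4.png

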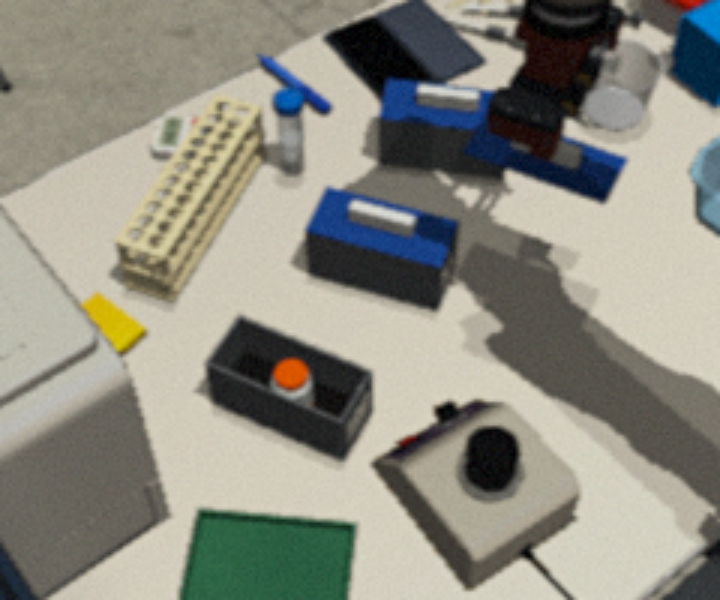

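The box is open, with the orange-capped canister upright in it at crop (291,375). The lid is in hand. I'll turn it to lie along world y.

>>> jog_arm --series '[[[0, 0, 0], [0, 0, -0.0379]], [[0, 0, 0], [0, 0, -0.0379]], [[0, 0, 0], [0, 0, -0.0379]], [[0, 0, 0], [0, 0, -0.0379]], [[0, 0, 0], [0, 0, -0.0379]]]'

```text
time: 18.05
tool_pos: [0.4263, -0.2284, 0.1881]
eef_rot: [-0.0, 0.967, 0.253, 0.0]
force: [-0.7, 0.2, -0.3]
opening: 0.0139
gripper_force: 30.0
```

>>> jog_arm --series '[[[0, 0, 0], [0, 0, -0.0379]], [[0, 0, 0], [0, 0, -0.0379]], [[0, 0, 0], [0, 0, -0.0379]], [[0, 0, 0], [0, 0, -0.0379]], [[0, 0, 0], [0, 0, -0.0379]]]'

```text
time: 18.47
tool_pos: [0.4263, -0.2284, 0.1881]
eef_rot: [-0.0, 0.851, 0.526, 0.0]
force: [-0.1, -0.1, -1.3]
opening: 0.0138
gripper_force: 30.0
```

>>> jog_arm --series '[[[0, 0, 0], [0, 0, -0.0379]], [[0, 0, 0], [0, 0, -0.0379]], [[0, 0, 0], [0, 0, -0.0379]], [[0, 0, 0], [0, 0, -0.0379]], [[0, 0, 0], [0, 0, 0]]]'

```text
time: 18.88
tool_pos: [0.4262, -0.2286, 0.1881]
eef_rot: [-0.0, 0.703, 0.711, 0.0]
force: [0.5, 0.6, -1.3]
opening: 0.0137
gripper_force: 30.0
```

>>> jog_arm --series '[[[0, 0, 0.03], [0, 0, 0]], [[0, 0, 0.04], [0, 0, 0]], [[0, 0, 0.04], [0, 0, 0]], [[0, 0, 0.04], [0, 0, 0]], [[0, 0, 0.02], [0, 0, 0]]]'

```text
time: 19.3
tool_pos: [0.4244, -0.2281, 0.049]
eef_rot: [-0.002, 0.706, 0.708, -0.0]
force: [0.1, 0.1, -0.8]
opening: 0.0138
gripper_force: 30.0
```

>>> jog_arm --series '[[[0, 0, 0], [0, 0, 0]], [[0, 0, 0], [0, 0, 0]], [[0, 0, 0], [0, 0, 0]]]'

```text
time: 19.55
tool_pos: [0.4267, -0.2298, 0.053]
eef_rot: [0.001, 0.706, 0.709, 0.0]
force: [0.5, -0.8, -0.5]
opening: 0.0138
gripper_force: 30.0
```

>>> jog_arm --series '[[[0, 0, 0.02], [0, 0, 0]], [[0, 0, 0.015], [0, 0, 0]], [[0, 0, 0.006], [0, 0, 0]], [[0, 0, 0], [0, 0, 0]], [[0, 0, 0], [0, 0, 0]]]'

```text
time: 19.97
tool_pos: [0.4262, -0.2301, 0.02]
eef_rot: [0.001, 0.705, 0.709, 0.0]
force: [0.3, -0.5, -1.0]
opening: 0.0139
gripper_force: 30.0
```

>>> jog_arm --series '[[[0, 0, 0.0025], [0, 0, 0]], [[0, 0, 0], [0, 0, 0]]]'

```text
time: 20.13
tool_pos: [0.426, -0.23, 0.0177]
eef_rot: [0.001, 0.705, 0.709, 0.0]
force: [0.1, 0.2, -1.2]
opening: 0.0135
gripper_force: 30.0
```

>>> jog_arm --series '[[[0, 0, 0.002], [0, 0, 0]], [[0, 0, 0], [0, 0, 0]]]'

```text
time: 20.3
tool_pos: [0.4259, -0.2301, 0.016]
eef_rot: [0.001, 0.705, 0.709, 0.0]
force: [-0.8, 0.6, 2.8]
opening: 0.0139
gripper_force: 30.0
```

The lid is on the bench, with contact force +2.8 N. I'll release it, rise and check the clearances round the box and tray.

>>> jog_arm --series '[[[0, 0, 0], [0, 0, 0]], [[0, 0, 0], [0, 0, 0]], [[0, 0, 0], [0, 0, 0]], [[0, 0, 0], [0, 0, 0]], [[0, 0, 0], [0, 0, 0]]]' --claw 0

```text
time: 20.72
tool_pos: [0.4254, -0.2298, 0.0154]
eef_rot: [-0.0, 0.705, 0.709, -0.0]
force: [0.1, 0.3, -0.2]
opening: 0.0435
gripper_force: 0.0
```

>>> jog_arm --series '[[[0, 0, -0.02], [0, 0, 0]], [[0, 0, -0.04], [0, 0, 0]], [[0, 0, -0.05], [0, 0, 0]], [[0, 0, -0.05], [0, 0, 0]], [[0, 0, -0.03], [0, 0, 0.0305]]]'

```text
time: 21.13
tool_pos: [0.4265, -0.2302, 0.1711]
eef_rot: [0.002, 0.738, 0.674, 0.001]
force: [0.5, -0.5, 1.0]
opening: 0.0769
gripper_force: 0.0
```

>>> jog_arm --series '[[[0, 0, 0], [0, 0, 0]], [[0, 0, 0], [0, 0, 0]], [[0, 0, 0], [0, 0, 0]]]'

```text
time: 21.38
tool_pos: [0.4248, -0.2296, 0.1667]
eef_rot: [-0.0, 0.738, 0.675, -0.0]
force: [-0.9, -0.4, -1.2]
opening: 0.0876
gripper_force: 0.0
```

```bash
python3 - <<'E'
from h import *
for n in("scene","top"):
    p=snapshot(n);h,s,v=cv2.split(cv2.cvtColor(p["frame"],cv2.COLOR_BGR2HSV))
    for r in rects(p,((h<14)|(h>176))&(s>150)&(v>120),.064,10):
        if 400<r[1]<700 and -100<r[2]<100: print(n,"cap",r)
    b=(h>105)&(h<128)&(s>150)&(v>50)
    for r in rects(p,b,.009,300):
        if r[1]<520: print(n,"lid",r)
    # open-box rim from network mask
    for d in masks_of("box_a_mid",p):
        print(n,"box",round(d["p"],2),d["bbox"],[r[1:] for r in rects(p,d["pixels"],.074,200)])
    for d in masks_of("canister_a",p): print(n,"can",round(d["p"],2),d["bbox"],toplane(p,[[(d["bbox"][0]+d["bbox"][2])/2,d["bbox"][1]+4]],.064))
    cv2.imwrite(f"pics/v5{n}.png",p["frame"])
p=snapshot("top");print("centrifuge bottom corner",toplane(p,[[187,185],[243,118]],0.),toplane(p,[[187,185]],.15))
a=p["frame"][110:310,130:370]; cv2.imwrite("pics/near5.png",cv2.resize(a,None,fx=3,fy=3))
s=read_state();print(s["tool_pos"],s["eef_rot"],s["opening"],s["qpos"][6])
E
```

```text
scene cap ([246, 254], 586, 23, 34, 31, -89.4)
scene box 0.59 [249.1, 206.5, 305.5, 232.9] [(553, -117, 161, 92, 16.7)]
scene can 0.63 [240.3, 249.4, 252.6, 261.9] [[0.58650385 0.02090964]]
top cap ([236, 203], 587, 23, 29, 26, -87.6)
top box 0.74 [222.3, 179.1, 248.9, 226.5] [(582, 19, 160, 73, -5.7)]
top box 0.66 [288.6, 236.6, 306.4, 239.8] []
centrifuge bottom corner [[0.65813414 0.19887014]
 [0.91017678 0.02425445]] [[0.61525352 0.16081612]]
[ 0.42507511 -0.22964912  0.16668764] [-7.09666692e-04  7.38396789e-01  6.74366077e-01 -2.69530816e-04] 0.08759806695645549 0.23110570223546578
```

View pics/near5.png

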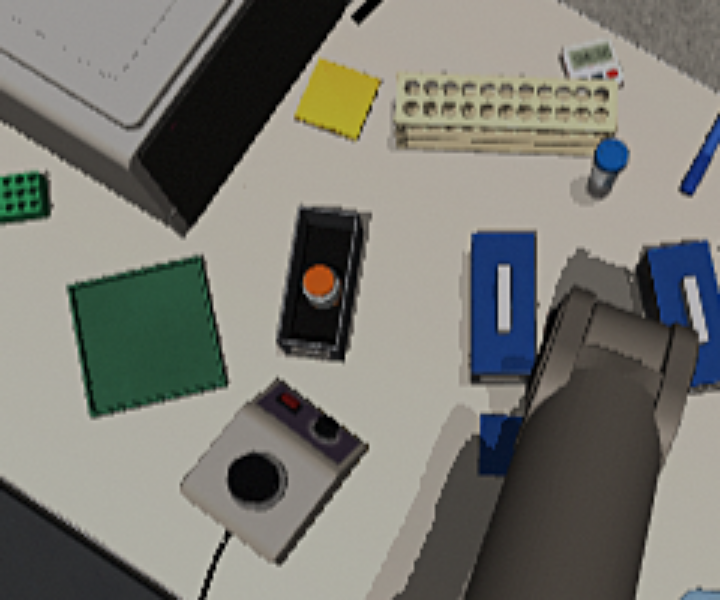

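The canister sits centred in the open box at crop (320,283). The lid lies flat below box 2. The centrifuge corner, at about (0.66,0.20), is beyond the tray. I'll move over the canister.

>>> jog_arm --series '[[[0.0416, 0.0216, 0], [0, 0, 0]], [[0.0416, 0.0216, 0], [0, 0, 0]], [[0.0416, 0.0216, 0], [0, 0, 0]], [[0.0416, 0.0216, 0], [0, 0, 0]], [[0.0416, 0.0216, 0], [0, 0, 0]]]'

```text
time: 22.15
tool_pos: [0.5272, -0.0704, 0.1672]
eef_rot: [-0.0, 0.739, 0.674, -0.0]
force: [0.2, -0.5, 0.7]
opening: 0.0878
gripper_force: 0.0
```

>>> jog_arm --series '[[[0.0416, 0.0216, 0], [0, 0, 0]], [[0.0416, 0.0216, 0], [0, 0, 0]], [[0.0416, 0.0216, 0], [0, 0, 0]], [[0, 0, 0], [0, 0, 0]], [[0, 0, 0], [0, 0, 0]]]'

```text
time: 22.57
tool_pos: [0.5877, 0.0256, 0.1668]
eef_rot: [-0.001, 0.737, 0.676, 0.0]
force: [-0.7, -0.5, 0.0]
opening: 0.0878
gripper_force: 0.0
```

>>> jog_arm --series '[[[0, 0, 0], [0, 0, 0]], [[0, 0, 0], [0, 0, 0]], [[0, 0, 0], [0, 0, 0]]]'

```text
time: 22.82
tool_pos: [0.5867, 0.0209, 0.1673]
eef_rot: [0.0, 0.739, 0.673, -0.0]
force: [0.3, -1.0, 0.4]
opening: 0.088
gripper_force: 0.0
```

```bash
python3 - <<'E'
from h import *
a=[]
for i in range(5):
    snapshot("top") ; a.append(read_state()["tool_pos"])
print(np.mean(a,0),np.std(a,0),read_state()["eef_rot"])
E
```

```text
[0.5869698  0.02163459 0.16755411] [1.23434388e-04 3.73571257e-04 5.57627434e-05] [ 1.28853620e-04  7.38776668e-01  6.73950308e-01 -3.82593372e-06]
```

>>> jog_arm --series '[[[0.001, 0, 0.03], [0, 0, 0]], [[0, 0, 0.04], [0, 0, 0]], [[0, 0, 0.03], [0, 0, 0]], [[0, 0, 0.02], [0, 0, 0]], [[0, 0, 0], [0, 0, 0]]]'

```text
time: 23.48
tool_pos: [0.5847, 0.0231, 0.0681]
eef_rot: [-0.002, 0.738, 0.674, -0.002]
force: [-0.3, 0.5, 0.7]
opening: 0.0881
gripper_force: 0.0
```

>>> jog_arm --series '[[[0, 0, 0.02], [0, 0, 0]], [[0, 0, 0.02], [0, 0, 0]], [[0, 0, 0.012], [0, 0, 0]], [[0, 0, 0.006], [0, 0, 0]], [[0, 0, 0], [0, 0, 0]]]'

```text
time: 23.9
tool_pos: [0.5871, 0.0235, 0.0248]
eef_rot: [-0.0, 0.738, 0.674, -0.0]
force: [0.2, -0.5, -0.1]
opening: 0.088
gripper_force: 0.0
```

>>> jog_arm --series '[[[0, 0, 0], [0, 0, 0]], [[0, 0, 0], [0, 0, 0]], [[0, 0, 0], [0, 0, 0]], [[0, 0, 0], [0, 0, 0]], [[0, 0, 0], [0, 0, 0]]]' --claw 255

```text
time: 24.32
tool_pos: [0.5876, 0.0236, 0.0256]
eef_rot: [0.0, 0.738, 0.674, 0.0]
force: [-0.8, 0.3, -0.1]
opening: 0.0579
gripper_force: 0.0
```

>>> jog_arm --series '[[[0, 0, 0], [0, 0, 0]], [[0, 0, 0], [0, 0, 0]], [[0, 0, 0], [0, 0, 0]], [[0, 0, 0], [0, 0, 0]], [[0, 0, 0], [0, 0, 0]]]'

```text
time: 24.73
tool_pos: [0.5869, 0.0236, 0.0251]
eef_rot: [-0.0, 0.738, 0.674, -0.0]
force: [-3.1, -0.5, 3.0]
opening: 0.0392
gripper_force: 30.0
```

>>> jog_arm --series '[[[0, 0, -0.01], [0, 0, 0]], [[0, 0, -0.02], [0, 0, 0]], [[0, 0, -0.03], [0, 0, 0]], [[0, 0, -0.04], [0, 0, 0]], [[0, 0, -0.03], [0, 0, 0]]]'

```text
time: 25.15
tool_pos: [0.587, 0.0235, 0.1304]
eef_rot: [-0.0, 0.738, 0.674, -0.0]
force: [1.3, 0.6, -5.5]
opening: 0.0393
gripper_force: 30.0
```

>>> jog_arm --series '[[[0, 0, -0.03], [0, 0, 0]], [[0, 0, 0], [0, 0, 0]], [[0, 0, 0], [0, 0, 0]], [[0, 0, 0], [0, 0, 0]]]'

```text
time: 25.48
tool_pos: [0.586, 0.0232, 0.1512]
eef_rot: [-0.001, 0.738, 0.674, -0.001]
force: [-0.4, 0.1, -5.6]
opening: 0.039
gripper_force: 30.0
```

>>> jog_arm --series '[[[0.02, -0.0098, 0], [0, 0, 0]], [[0.04, -0.0194, 0], [0, 0, 0]], [[0.045, -0.0219, 0], [0, 0, 0]], [[0.045, -0.0219, 0], [0, 0, 0]], [[0.04, -0.0194, 0], [0, 0, 0]]]'

```text
time: 25.9
tool_pos: [0.5248, 0.1833, 0.1506]
eef_rot: [-0.001, 0.738, 0.675, -0.002]
force: [0.2, 0.3, -6.2]
opening: 0.0389
gripper_force: 30.0
```

>>> jog_arm --series '[[[0.029, -0.014, 0], [0, 0, 0]], [[0, 0, 0], [0, 0, 0]], [[0, 0, 0], [0, 0, 0]], [[0, 0, 0], [0, 0, 0]]]'

```text
time: 26.23
tool_pos: [0.5176, 0.2046, 0.1512]
eef_rot: [-0.0, 0.738, 0.674, -0.002]
force: [0.5, -0.0, -6.0]
opening: 0.0389
gripper_force: 30.0
```

>>> jog_arm --series '[[[0, 0, 0.02], [0, 0, 0]], [[0, 0, 0.04], [0, 0, 0]], [[0, 0, 0.035], [0, 0, 0]], [[0, 0, 0.025], [0, 0, 0]], [[0, 0, 0.01], [0, 0, 0]]]'

```text
time: 26.65
tool_pos: [0.5166, 0.2025, 0.0452]
eef_rot: [-0.001, 0.739, 0.673, -0.003]
force: [-0.6, -0.5, -5.4]
opening: 0.0388
gripper_force: 30.0
```

>>> jog_arm --series '[[[0, 0, 0.01], [0, 0, 0]], [[0, 0, 0.008], [0, 0, 0]], [[0, 0, 0.004], [0, 0, 0]], [[0, 0, 0], [0, 0, 0]], [[0, 0, 0], [0, 0, 0]]]'

```text
time: 27.07
tool_pos: [0.5191, 0.206, 0.0322]
eef_rot: [0.0, 0.739, 0.674, 0.001]
force: [-0.4, -0.2, -6.0]
opening: 0.0391
gripper_force: 30.0
```

>>> jog_arm --series '[[[0, 0, 0.003], [0, 0, 0]], [[0, 0, 0], [0, 0, 0]], [[0, 0, 0], [0, 0, 0]]]'

```text
time: 27.32
tool_pos: [0.5186, 0.2059, 0.0294]
eef_rot: [0.0, 0.738, 0.674, 0.0]
force: [-0.8, 0.6, -6.0]
opening: 0.0394
gripper_force: 30.0
```

>>> jog_arm --series '[[[0, 0, 0.002], [0, 0, 0]], [[0, 0, 0], [0, 0, 0]], [[0, 0, 0], [0, 0, 0]]]'

```text
time: 27.57
tool_pos: [0.5184, 0.2058, 0.0274]
eef_rot: [0.0, 0.738, 0.674, -0.0]
force: [-0.2, -0.5, -5.6]
opening: 0.039
gripper_force: 30.0
```

>>> jog_arm --series '[[[0, 0, 0.0015], [0, 0, 0]], [[0, 0, 0], [0, 0, 0]], [[0, 0, 0], [0, 0, 0]]]'

```text
time: 27.82
tool_pos: [0.5184, 0.2058, 0.0262]
eef_rot: [-0.0, 0.738, 0.674, -0.0]
force: [-0.3, -0.3, -5.6]
opening: 0.0391
gripper_force: 30.0
```

>>> jog_arm --series '[[[0, 0, 0.0015], [0, 0, 0]], [[0, 0, 0], [0, 0, 0]], [[0, 0, 0], [0, 0, 0]]]'

```text
time: 28.07
tool_pos: [0.5186, 0.2059, 0.0251]
eef_rot: [0.0, 0.738, 0.674, 0.0]
force: [-0.1, -0.9, -3.9]
opening: 0.0391
gripper_force: 30.0
```

>>> jog_arm --series '[[[0, 0, 0.0012], [0, 0, 0]], [[0, 0, 0], [0, 0, 0]], [[0, 0, 0], [0, 0, 0]]]'

```text
time: 28.32
tool_pos: [0.5186, 0.2058, 0.0251]
eef_rot: [0.0, 0.739, 0.674, 0.0]
force: [-3.0, -1.6, 5.9]
opening: 0.0395
gripper_force: 30.0
```

>>> jog_arm --series '[[[0, 0, 0], [0, 0, 0]], [[0, 0, 0], [0, 0, 0]], [[0, 0, 0], [0, 0, 0]], [[0, 0, 0], [0, 0, 0]], [[0, 0, 0], [0, 0, 0]]]' --claw 0

```text
time: 28.73
tool_pos: [0.5186, 0.2059, 0.0242]
eef_rot: [0.0, 0.738, 0.674, 0.0]
force: [0.6, 0.2, 0.1]
opening: 0.0691
gripper_force: 0.0
```

>>> jog_arm --series '[[[0, 0, -0.01], [0, 0, 0]], [[0, 0, -0.03], [0, 0, 0]], [[0, 0, -0.05], [0, 0, 0]], [[0, 0, -0.05], [0, 0, 0]], [[0, 0, -0.05], [0, 0, 0]]]'

```text
time: 29.15
tool_pos: [0.5179, 0.2057, 0.1781]
eef_rot: [-0.0, 0.738, 0.674, -0.0]
force: [0.8, 0.1, -1.1]
opening: 0.0881
gripper_force: 0.0
```

```bash
python3 - <<'E'
from h import *
p=snapshot("scene");cv2.imwrite("pics/end.png",cv2.resize(p["frame"][130:370,150:410],None,fx=2.5,fy=2.5))
s=read_state();print(s["time"],s["tool_pos"],s["force"])
E
```

```text
29.2 [0.5221219  0.20802968 0.18648648] [1.91327042 1.48935165 4.70224938]
```

View pics/end.png

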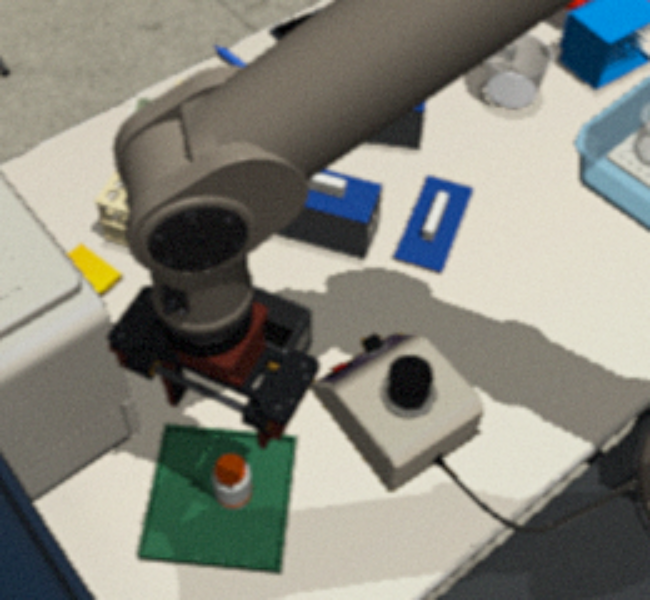

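The canister stands upright in the tray at crop (232,480), and the lid lies flat at (432,222). The boxes and beaker are standing. I'll let the arm settle, then hand in.

>>> jog_arm --series '[[[0, 0, 0], [0, 0, 0]], [[0, 0, 0], [0, 0, 0]], [[0, 0, 0], [0, 0, 0]], [[0, 0, 0], [0, 0, 0]]]'

```text
time: 29.53
tool_pos: [0.5174, 0.2052, 0.1745]
eef_rot: [-0.0, 0.738, 0.674, -0.001]
force: [0.6, -0.6, -1.0]
opening: 0.088
gripper_force: 0.0
```

```bash
python3 - <<'E'
from h import *
s=read_state();print(s["force"],s["tool_pos"]);p=snapshot("scene")
for t in("tube_mid","beaker_mid"):print(t,find_in(t,p)[:2])
print(sign_off())
E
```

```text
[ 0.59212968 -0.63436433 -0.96719412] [0.51737296 0.20521956 0.17452141]
tube_mid []
beaker_mid [{'bbox': [344.8, 144.7, 374.0, 174.4], 'p': 0.57}]
the job is handed in; nothing more can be done
None
```

The job is handed in at about 29.5 s: the third box hefted was the heavy one (about 8 N against 3 to 3.5 N), its lid lies flat on the bench, and the full canister stands upright in the green tray; the other two boxes stayed shut and the beaker stood in the last picture, but the arm hid the tube there, so it was last seen upright just before I lifted the canister.

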